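Pop the dice tray and trap it before it slides away

ROBOT

A 6-joint arm with a two-finger parallel gripper is mounted at the origin on the work surface. World frame = base frame: x ahead of the robot, y to its left, z up, the work surface at z = 0. Lengths are in mm, angles in rad, forces in N, time in s.
With the tool pointing down it reaches from about 350 to 775 mm from the base axis. Payload 7.3 kg.
Tool frame: the origin (TCP) lies on the centre line of the jaws, within the pads' length; the fingertips stand 22 mm ahead of it and the grasp point (between the pads) lies 3 mm ahead of it; x points along the fingers, z is the direction in which the jaws open and shut, and the axes are right-handed (so a half turn about x gives the same grasp; the last joint's range is limited). The gripper opens to 92 mm and grips with 3 to 60 N. Pads are 19 mm wide; open, the fingers measure 130 mm over their backs; the gripper's body (75 mm by 190 mm) begins 47 mm behind the grasp point.
Start: joints at [1.019, 0.342, 1.524, -0, 1.275, -0.146], TCP at [207.233, 482.387, 248.741] pointing down, gripper open.
Joint ranges: [-2.53, 2.53], [-0.77, 2.02], [0.04, 2.7], [-1, 4.14], [0.28, 2.66], [-3.11, 3.11]. Speed limits (rad/s): [2.57, 2.57, 3.14, 3.14, 3.14, 3.14].

INTERFACE

Orientations are given as [roll, pitch, yaw] about the fixed x, y, z axes, in that order (R = Rz(yaw) Ry(pitch) Rx(roll)).
In Python, from plant import readout, imaging, bot gives the robot as it stands.
- The arm moves only by the tool arm_command, never from a script. Its argument "plan" is a list of rows, each an object of numbers: "tx", "ty", "tz": the shift along the tool's x, y, z in cm; "wx", "wy", "wz": the turn, a rotation vector about the tool's x, y, z in rad; "jaw": the opening, from -1 (shut) to 1 (fully open). In form: [{"tx": .., "ty": .., "tz": .., "wx": .., "wy": .., "wz": .., "jaw": ..}, ...]. A call has 1 to 20 rows; each row shifts and turns the commanded pose from where the row before left it, along the tool's axes as they then stand; what a row does not reach is not made up. A row lasts 1/10 s, in which the tool goes at most 50 mm and 8.59 degrees, less where a joint would pass 70% of its speed; a pose out of reach is approached as far as the arm can. A call with a gripper value outside its range is refused whole. The fingers move at their own pace and stop on an object; the grip force is fixed at half the most. Time passes only in rows, so rows that do not move let the fingers close. It gives the time, the measured TCP pose, the force and the opening at its end, in the units of the state.
- readout.get_obs(): the state, without advancing time (a new reading comes with each control period).
- imaging.capture(name): name is "side" or "top"; returns the picture (400x640x3 uint8, blue, green, red); there is no depth.
- imaging.get_calibration(name): a dict with "fx", "fy", "cx", "cy" (pixels), "position" and "rotation" of the camera in the world. Camera axes: x right, y up, looking along -z (the intrinsics and any distortion apply to the point x, -y, -z); pixel columns grow to the right and rows downward; lengths in mm; the calibration is good to about 2 mm. A picture is of the moment at which its call begins. get_calibration takes no time and is no camera call.
- bot.close_job(): hands the job in, once; it reports no verdict.
The state is a dict: "time": time; "joint_positions": joint angles; "dq": joint speeds; "tau": joint torques, N m; "tool_pos": TCP position; "tcp_rot": TCP orientation; "contact_force": force on the tool from outside, world axes, zero at the start; "moment": the same for the moment, N m; "grip_width": finger opening in mm.
Only numpy, scipy, OpenCV 4.12 (cv2) and the standard library are available. Lean on these libraries where they do the work, as an engineer would, in place of code of your own. Each camera call takes 0.05 s, during which the arm holds its last target.

TASK

Press down the chrome plunger on the oak dice box so that its tray pops out, and trap the tray with a fingertip before it slides away into the little figure. Finish while holding the tray trapped like that, partly open and standing still, with both dice still lying in it. Leave the figure and the other ornaments where they stand, and pick nothing up.

Things in the scene. Friction and masses are not known exactly. Their poses are not given: they have to be found in the camera images.
- dicebox: oak dice box, fixed to the mantel: 120 long (its x) by 70 wide (its y), flat deck 44 high. Origin: centre of its underside on the mantel; z up; its front looks along its own -x, and the tray slides out that way. Its front looks to the robot's right, up to 0.7 rad either way
- plunger (a joint): the plunger, 0 up to 0.012 fully down; it takes 2 N to start and up to 6 N until it unlatches the tray at about 0.006, then 3 to 5 N down to a hard stop (a 10 N push is plenty). It springs up again when let go
- plunger_top (a point): centre of the plunger's flat chrome head, 28 across, on the deck 20 in front of the box's centre; 60 above the mantel when up, 48 when fully down
- tray (a joint): how far the tray has come out, 0 latched shut to 0.095 at the end of its run. Unlatched, it pops out 15 mm in about 0.3 s and then glides on at about 12 mm/s, driven steadily with 1.4 N until something stops it (80 mm about 5 s after the press). It counts as trapped between 0.018 and 0.075; beyond 0.080 it has got away
- tray_front (a point): middle of the top edge of the tray's upright front board, on its outer face: when shut 68 in front of the box's centre, 77 above the mantel. The board is 70 wide, 8 thick, from 2 to 77 above the mantel; its inner face is 26 from the rim of the plunger's head. A finger about 95 in front of one that is on the plunger, at the same height, stands in the tray's way 45 in front of the shut board
- die_a: enamelled red metal die, 16 cube, origin at the centre of its underside; lies in the tray's front cell behind the board, 10 above the mantel, at the box's +y side
- die_b: the same, at the box's -y side of the cell
- figure: tan plastic figure, loose, 34 across the foot, 61 tall, origin under its foot; stands in line with the tray, about 110 to 125 in front of the shut board, with nothing between
- candle_tin: round metal candle tin, loose, 57 across, 46 high, origin under its centre; beside the box at its -y side
- card_box: flat card box, loose, 60 by 90 by 22 high, origin under its centre; beside the box at its +y side
- cloche: glass cloche on a round wooden base, loose, 160 across the base, 205 tall, origin under its centre
- bud_bowl: small blue bowl, loose, 90 across, 40 high, origin under its centre
- fan_base: base of a desk fan with a toggle switch, fixed, 150 across, 140 tall, origin under its centre
Things that resemble listed ones, but are neither listed nor needed, are in the scene too. What is shaped like the dicebox but black or blue is not meant.

How it is judged (in metres and radians):
On the way, in this order (a step that is already met when the one before it is completed fails the run):
1. a finger presses the plunger down (contact force between the fingers and plunger above 0.5 N and value of joint plunger above 0.005 m).
2. the tray pops out by 15 mm (value of joint tray above 0.015 m).
At the end, for the whole second after the job is handed in: the tray stands still (under 3 mm/s), 18 to 75 mm out, held there by a finger that feels at least 0.3 N from it; both dice still lie in its front cell; the figure is within 12 mm of where it stood (value of joint tray between 0.018 and 0.075 m and velocity of joint tray between -0.003 and 0.003 m/s and contact force between the fingers and tray above 0.3 N and height (world z) of each of die_a, die_b below 0.022 m and distance between each of die_a, die_b and tray_front below 0.085 m and distance of figure from where it was at the start of the episode below 0.012 m); the arm keeps its last pose, push and grip.
It fails at once if the tray slides away, past 80 mm (value of joint tray above 0.08 m).
It fails at once if the figure is moved by more than 12 mm or lifted (distance of figure from where it was at the start of the episode above 0.012 m or height (world z) of figure above 0.008 m).
It fails at once if a die is lifted out of the tray (height (world z) of any of die_a, die_b above 0.025 m).
It fails at once if an ornament is shifted by more than 15 mm or lifted (distance of any of candle_tin, card_box, cloche, bud_bowl from where it was at the start of the episode above 0.015 m).
It also fails if it takes over 32 s, if anything falls off the work surface, if the arm or the gripper's body presses on something with over 40 N, if the wrist force passes 120 N, or if a joint passes its speed limit or range.

## Working session

There is one attempt and no reset: what is moved stays moved. The work goes in short steps, Python scripts to look and compute and a tool call to move; the robot and the scene stay as the last step left them, time stands still between calls to the robot, and variables do not carry over. Pictures are saved under pics/ and viewed, and the job is handed in when it is done.

Besides the shell and the picture viewer there is one more tool, called after ">>>" as name(argument=value, ...) on one line, values as JSON. arm_command: Moves the arm, as the interface text tells. Its arguments: {"type":"object","properties":{"plan":{"type":"array"}},"required":["plan"]}

```bash
mkdir -p pics; ls; python3 - <<'E'
from plant import readout, imaging, bot
import cv2
print(readout.get_obs())
for n in ("side","top"):
    print(n, imaging.get_calibration(n))
    cv2.imwrite(f"pics/{n}0.png", imaging.capture(n))
E
```

```text
pics
{'time': 0.0, 'joint_positions': array([ 1.01903102e+00,  3.42718748e-01,  1.52496692e+00, -2.80345391e-05,
        1.27539172e+00, -1.46002447e-01]), 'dq': array([-5.30418090e-04,  1.33531078e-03, -2.61480908e-05,  3.64943831e-04,
       -6.65441879e-04, -1.60267273e-03]), 'tau': array([ 3.78257323e-05, -4.31245029e+01, -2.44221461e+01,  7.17735942e-02,
        5.60407480e-02, -1.08515278e-04]), 'tool_pos': array([207.03015037, 482.07400175, 248.06447895]), 'tcp_rot': array([ 3.01364407,  1.56931135, -2.10449959]), 'contact_force': array([0.07667527, 0.04376101, 0.38413209]), 'moment': array([-0.01044785,  0.02449929,  0.00325273]), 'grip_width': 91.93189364682219}
side {'fx': 443.11347154673115, 'fy': 443.11347154673115, 'cx': 322.7494155957319, 'cy': 201.5558997676298, 'position': array([ 223.52115934, -836.5598887 ,  796.99254582]), 'rotation': array([ 0.90387055,  0.02170204, -0.33457174])}
top {'fx': 413.551776988204, 'fy': 413.551776988204, 'cx': 319.72133309300693, 'cy': 198.67754438047533, 'position': array([ 321.3428335 ,   16.96219154, 1377.23839688]), 'rotation': array([ 0.14329132,  0.02491626, -1.59727855])}
```

View pics/side0.png

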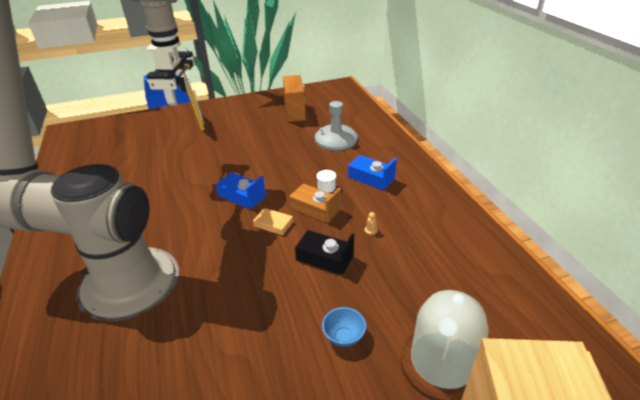

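View pics/top0.png

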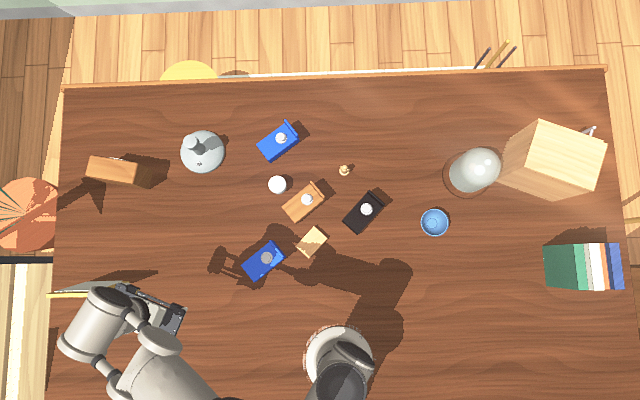

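The top view shows oak dice box at (303,201), with blue boxes at (278,141) and (263,261) and a black box at (364,212). The figure is at (345,170), the candle tin at (277,184) and the card box at (312,242). Only the oak one fits the description, so I'll enlarge it.

```bash
cat > h.py <<'E'
import numpy as np, cv2
from scipy.spatial.transform import Rotation as Rn
from plant import readout, imaging, bot
def cam(n):
    c=imaging.get_calibration(n); return c, Rn.from_euler('xyz',c['rotation']).as_matrix(), np.array(c['position'])
def unp(n,u,v,z):
    c,R,p=cam(n); d=R@np.array([(u-c['cx'])/c['fx'],-(v-c['cy'])/c['fy'],-1]); return p+d*(z-p[2])/d[2]
def prj(n,X):
    c,R,p=cam(n); q=R.T@(np.array(X)-p); return np.array([c['cx']+c['fx']*q[0]/-q[2], c['cy']-c['fy']*q[1]/-q[2]])
E
python3 - <<'E'
from h import *
t=cv2.imread('pics/top0.png'); s=cv2.imread('pics/side0.png')
a=t[150:250,260:380]; cv2.imwrite('pics/topc.png',cv2.resize(a,None,fx=6,fy=6,interpolation=cv2.INTER_CUBIC))
a=s[160:250,270:390]; cv2.imwrite('pics/sidec.png',cv2.resize(a,None,fx=6,fy=6,interpolation=cv2.INTER_CUBIC))
E
```

```text
(no output)
```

View pics/topc.png

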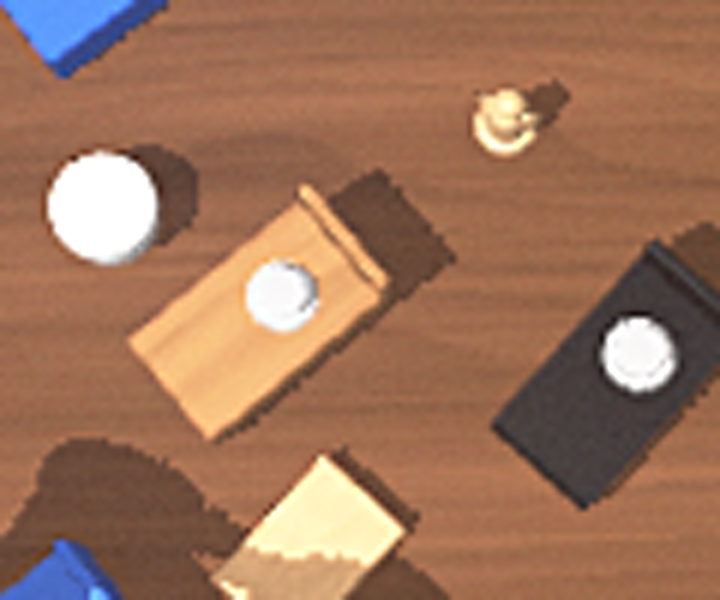

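View pics/sidec.png

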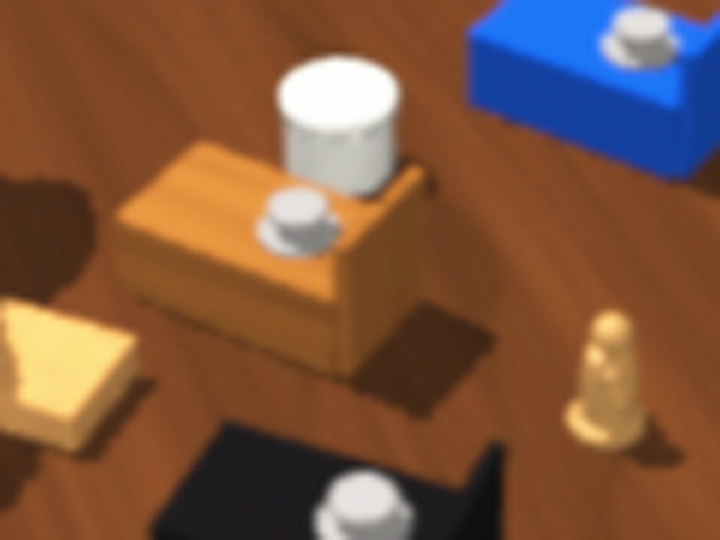

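```bash
python3 - <<'E'
from h import *
T=lambda x,y:(260+(x-2.5)/6,150+(y-2.5)/6)
S=lambda x,y:(270+(x-2.5)/6,160+(y-2.5)/6)
P=unp('top',*T(282,297),60); P2=unp('side',*S(300,205),60); print('plunger',P,P2)
b1=unp('top',*T(130,342),44); b2=unp('top',*T(211,440),44); print('back',b1,b2,np.linalg.norm(b1-b2))
f1=unp('top',*T(308,184),77); f2=unp('top',*T(388,280),77); print('front',f1,f2,np.linalg.norm(f1-f2))
s1=unp('side',*S(422,166),77);s2=unp('side',*S(342,245),77);print('front side',s1,s2,np.linalg.norm(s1-s2))
bk=(b1+b2)/2; fr=(f1+f2)/2
for a,b in((bk,fr),(bk,P),(P,fr)):
  d=(b-a)[:2]; print('dir',np.arctan2(d[1],d[0]),np.linalg.norm(d))
for q in((b1,b2),(f1,f2)):
  d=(q[0]-q[1])[:2]; print('perp dir',np.arctan2(d[1],d[0])-np.pi/2)
print('fig foot', unp('top',*T(503,130),8), unp('side',*S(606,420),8), 'head',unp('top',*T(509,103),58),unp('side',*S(612,322),58))
print('cand', unp('top',*T(103,207),46)); print('card',unp('top',*T(327,455),22),unp('top',*T(405,530),22))
print('black', unp('top',*T(652,243),77),unp('top',*T(497,425),44),unp('top',*T(638,354),60))
print('blue corner', unp('top',*T(60,75),77))
print(Rn.from_euler('xyz',readout.get_obs()['tcp_rot']).as_matrix())
E
```

```text
plunger [512.20864291  87.09465734  60.        ] [519.13116324  89.025625    60.        ]
back [492.33794354 171.05127792  44.        ] [437.78754297 127.9718427   44.        ] 69.50959603939756
front [570.19553901  70.9783691   77.        ] [517.15416837  29.78248305  77.        ] 67.16016696032949
front side [573.86209847  75.73168008  77.        ] [520.18460382  33.61902063  77.        ] 68.22572474925781
dir -0.9003313332989786 126.51816344732806
dir -0.9238872239757174 78.22151641884702
dir -0.8622192074335796 48.35346107783501
perp dir -0.9023563948256804
perp dir -0.9104408816686015
fig foot [610.8442307  -36.56381305   8.        ] [615.86564659 -42.77791295   8.        ] head [615.10424431 -38.37710044  58.        ] [619.32241282 -35.86587864  58.        ]
cand [566.85085663 184.62822987  46.        ]
card [429.6700826   66.39826258  22.        ] [387.60900703  24.93405429  22.        ]
black [ 532.73635709 -110.53646996   77.        ] [441.46555452 -26.32061397  44.        ] [ 475.80354767 -102.17200077   60.        ]
blue corner [633.99469934 203.08310478  77.        ]
[[-7.26639954e-04 -9.18758581e-01  3.94819126e-01]
 [-1.21956665e-03  3.94819751e-01  9.18757790e-01]
 [-9.99998992e-01  1.86097881e-04 -1.40737913e-03]]
```

>>> arm_command(plan=[{"ty": -2.42, "tz": -1.32, "jaw": 0.8}, {"ty": -2.42, "tz": -1.32, "jaw": 0.8}, {"ty": -2.42, "tz": -1.32, "jaw": 0.8}, {"ty": -2.42, "tz": -1.32, "jaw": 0.8}, {"ty": -2.42, "tz": -1.32, "jaw": 0.8}, {"ty": -2.42, "tz": -1.32, "jaw": 0.8}, {"ty": -2.42, "tz": -1.32, "jaw": 0.8}, {"ty": -2.42, "tz": -1.32, "jaw": 0.8}, {"ty": -2.42, "tz": -1.32, "jaw": 0.8}, {"ty": -2.42, "tz": -1.32, "jaw": 0.8}, {"ty": -2.42, "tz": -1.32, "jaw": 0.8}, {"ty": -2.42, "tz": -1.32, "jaw": 0.8}, {"ty": -2.42, "tz": -1.32, "jaw": 0.8}, {"ty": -2.42, "tz": -1.32, "jaw": 0.8}, {"ty": -2.42, "tz": -1.32, "jaw": 0.8}, {"ty": -2.42, "tz": -1.32, "jaw": 0.8}, {"ty": -2.42, "tz": -1.32, "jaw": 0.8}, {"ty": -2.42, "tz": -1.32, "jaw": 0.8}, {"ty": -2.42, "tz": -1.32, "jaw": 0.8}, {"ty": -2.42, "tz": -1.32, "jaw": 0.8}])

```text
invalid input at $.plan[0]: expected keys tx, ty, tz, wx, wy, wz, jaw
```

>>> arm_command(plan=[{"wx": 0.1477, "jaw": 0.8}, {"wx": 0.1477, "jaw": 0.8}, {"wx": 0.1477, "jaw": 0.8}, {"wx": 0.1477, "jaw": 0.8}, {"wx": 0.1477, "jaw": 0.8}, {"wx": 0.1477, "jaw": 0.8}, {"wx": 0.1477, "jaw": 0.8}, {"wx": 0.1477, "jaw": 0.8}, {"wx": 0.1477, "jaw": 0.8}, {"wx": 0.1477, "jaw": 0.8}, {"wx": 0.1477, "jaw": 0.8}, {"wx": 0.1477, "jaw": 0.8}, {"wx": 0.1477, "jaw": 0.8}, {"wx": 0.1477, "jaw": 0.8}, {"jaw": 0.8}, {"jaw": 0.8}])

```text
invalid input at $.plan[0]: expected keys tx, ty, tz, wx, wy, wz, jaw
```

```bash
cat > st.py <<'E'
from h import *
def st():
    o=readout.get_obs(); R=Rn.from_euler('xyz',o['tcp_rot']).as_matrix()
    print(o['time'],o['tool_pos'],o['contact_force'],o['grip_width']);print(R.round(4), 'zang',np.arctan2(R[1,2],R[0,2]))
    f=np.array([np.cos(-.903),np.sin(-.903),0]); P=np.array([515,88.5,0]); h=o['grip_width']/2+9.5
    tgt=P+h*f; tgt[2]=o['tool_pos'][2]
    print('target',tgt,'shift tool cm',R.T@(tgt-o['tool_pos'])/10)
st()
E
python3 st.py
```

```text
0.1 [207.06083924 482.07107905 248.10324394] [-1.01961468  0.75375928 -0.14273983] 92.03012289438264
[[-7.000e-04 -9.188e-01  3.948e-01]
 [-1.200e-03  3.948e-01  9.188e-01]
 [-1.000e+00  2.000e-04 -1.400e-03]] zang 1.1649249260275734
target [549.37810117  44.91022818 248.10324394] shift tool cm [ 2.84405393e-02 -4.87106660e+01 -2.66491535e+01]
```

>>> arm_command(plan=[{"tx": 0, "ty": -3.0, "tz": -1.65, "wx": 0, "wy": 0, "wz": 0, "jaw": 0.8}, {"tx": 0, "ty": -3.0, "tz": -1.65, "wx": 0, "wy": 0, "wz": 0, "jaw": 0.8}, {"tx": 0, "ty": -3.0, "tz": -1.65, "wx": 0, "wy": 0, "wz": 0, "jaw": 0.8}, {"tx": 0, "ty": -3.0, "tz": -1.65, "wx": 0, "wy": 0, "wz": 0, "jaw": 0.8}, {"tx": 0, "ty": -3.0, "tz": -1.65, "wx": 0, "wy": 0, "wz": 0, "jaw": 0.8}, {"tx": 0, "ty": -3.0, "tz": -1.65, "wx": 0, "wy": 0, "wz": 0, "jaw": 0.8}, {"tx": 0, "ty": -3.0, "tz": -1.65, "wx": 0, "wy": 0, "wz": 0, "jaw": 0.8}, {"tx": 0, "ty": -3.0, "tz": -1.65, "wx": 0, "wy": 0, "wz": 0, "jaw": 0.8}, {"tx": 0, "ty": -3.0, "tz": -1.65, "wx": 0, "wy": 0, "wz": 0, "jaw": 0.8}, {"tx": 0, "ty": -3.0, "tz": -1.65, "wx": 0, "wy": 0, "wz": 0, "jaw": 0.8}, {"tx": 0, "ty": -3.0, "tz": -1.65, "wx": 0, "wy": 0, "wz": 0, "jaw": 0.8}, {"tx": 0, "ty": -3.0, "tz": -1.65, "wx": 0, "wy": 0, "wz": 0, "jaw": 0.8}, {"tx": 0, "ty": -3.0, "tz": -1.65, "wx": 0, "wy": 0, "wz": 0, "jaw": 0.8}, {"tx": 0, "ty": -3.0, "tz": -1.65, "wx": 0, "wy": 0, "wz": 0, "jaw": 0.8}, {"tx": 0, "ty": -3.0, "tz": -1.65, "wx": 0, "wy": 0, "wz": 0, "jaw": 0.8}, {"tx": 0, "ty": -3.0, "tz": -1.65, "wx": 0, "wy": 0, "wz": 0, "jaw": 0.8}])

```text
time: 1.7
tool_pos: [544.6, 49.1, 248.3]
tcp_rot: [1.739, 1.57, 2.904]
contact_force: [0.5, 1.3, 0.5]
grip_width: 82.3
```

>>> arm_command(plan=[{"tx": 0, "ty": 0, "tz": 0, "wx": 0.1477, "wy": 0, "wz": 0, "jaw": 0.8}, {"tx": 0, "ty": 0, "tz": 0, "wx": 0.1477, "wy": 0, "wz": 0, "jaw": 0.8}, {"tx": 0, "ty": 0, "tz": 0, "wx": 0.1477, "wy": 0, "wz": 0, "jaw": 0.8}, {"tx": 0, "ty": 0, "tz": 0, "wx": 0.1477, "wy": 0, "wz": 0, "jaw": 0.8}, {"tx": 0, "ty": 0, "tz": 0, "wx": 0.1477, "wy": 0, "wz": 0, "jaw": 0.8}, {"tx": 0, "ty": 0, "tz": 0, "wx": 0.1477, "wy": 0, "wz": 0, "jaw": 0.8}, {"tx": 0, "ty": 0, "tz": 0, "wx": 0.1477, "wy": 0, "wz": 0, "jaw": 0.8}, {"tx": 0, "ty": 0, "tz": 0, "wx": 0.1477, "wy": 0, "wz": 0, "jaw": 0.8}, {"tx": 0, "ty": 0, "tz": 0, "wx": 0.1477, "wy": 0, "wz": 0, "jaw": 0.8}, {"tx": 0, "ty": 0, "tz": 0, "wx": 0.1477, "wy": 0, "wz": 0, "jaw": 0.8}, {"tx": 0, "ty": 0, "tz": 0, "wx": 0.1477, "wy": 0, "wz": 0, "jaw": 0.8}, {"tx": 0, "ty": 0, "tz": 0, "wx": 0.1477, "wy": 0, "wz": 0, "jaw": 0.8}, {"tx": 0, "ty": 0, "tz": 0, "wx": 0.1477, "wy": 0, "wz": 0, "jaw": 0.8}, {"tx": 0, "ty": 0, "tz": 0, "wx": 0.1477, "wy": 0, "wz": 0, "jaw": 0.8}, {"tx": 0, "ty": 0, "tz": 0, "wx": 0, "wy": 0, "wz": 0, "jaw": 0.8}, {"tx": 0, "ty": 0, "tz": 0, "wx": 0, "wy": 0, "wz": 0, "jaw": 0.8}])

```text
time: 3.3
tool_pos: [543.9, 50.4, 248.4]
tcp_rot: [-2.467, 1.57, 2.918]
contact_force: [-0.4, -0.1, 0.2]
grip_width: 82.7
```

```bash
python3 st.py
```

```text
3.3 [543.90214606  50.38053496 248.44868422] [-0.3520012  -0.10588994  0.21453664] 82.72116238571233
[[-6.000e-04  7.826e-01  6.226e-01]
 [ 1.000e-04  6.226e-01 -7.826e-01]
 [-1.000e+00 -4.000e-04 -5.000e-04]] zang -0.8987693657737422
target [546.49578079  48.5648712  248.44868422] shift tool cm [-1.72864388e-04  8.99293580e-02  3.03559616e-01]
```

>>> arm_command(plan=[{"tx": 2.0, "ty": 0.09, "tz": 0.3, "wx": 0, "wy": 0, "wz": 0, "jaw": 0.8}, {"tx": 2.0, "ty": 0, "tz": 0, "wx": 0, "wy": 0, "wz": 0, "jaw": 0.8}, {"tx": 2.0, "ty": 0, "tz": 0, "wx": 0, "wy": 0, "wz": 0, "jaw": 0.8}, {"tx": 2.0, "ty": 0, "tz": 0, "wx": 0, "wy": 0, "wz": 0, "jaw": 0.8}, {"tx": 2.0, "ty": 0, "tz": 0, "wx": 0, "wy": 0, "wz": 0, "jaw": 0.8}, {"tx": 2.0, "ty": 0, "tz": 0, "wx": 0, "wy": 0, "wz": 0, "jaw": 0.8}, {"tx": 1.5, "ty": 0, "tz": 0, "wx": 0, "wy": 0, "wz": 0, "jaw": 0.8}, {"tx": 0, "ty": 0, "tz": 0, "wx": 0, "wy": 0, "wz": 0, "jaw": 0.8}, {"tx": 0, "ty": 0, "tz": 0, "wx": 0, "wy": 0, "wz": 0, "jaw": 0.8}, {"tx": 0, "ty": 0, "tz": 0, "wx": 0, "wy": 0, "wz": 0, "jaw": 0.8}])

```text
time: 4.3
tool_pos: [547.2, 48.5, 114.7]
tcp_rot: [0.894, 1.569, -0.008]
contact_force: [-0.1, -0.3, -0.3]
grip_width: 82.4
```

```bash
python3 st.py; python3 - <<'E'
from h import *
for n,(x,y) in(('side',(250,120)),('top',(250,140))):
    a=imaging.capture(n); cv2.imwrite(f'pics/{n}2.png',cv2.resize(a[y:y+120,x:x+150],None,fx=5,fy=5,interpolation=cv2.INTER_CUBIC))
E
```

```text
4.3 [547.24621192  48.54110068 114.69597076] [-0.13571832 -0.33811935 -0.25226188] 82.44249784143865
[[ 0.0018  0.7844  0.6203]
 [-0.      0.6203 -0.7844]
 [-1.      0.0014  0.0011]] zang -0.90172312119264
target [546.40949827  48.67427326 114.69597076] shift tool cm [-0.00014999 -0.05737125 -0.06234392]
```

View pics/side2.png

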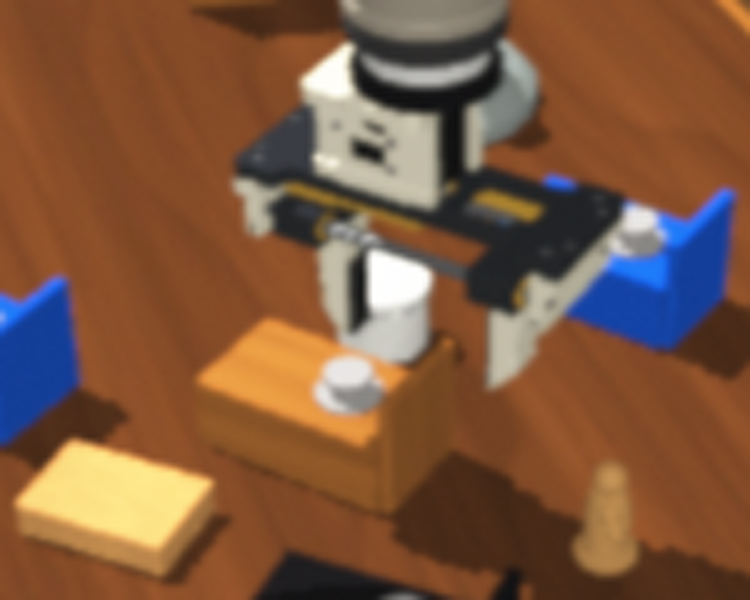

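View pics/top2.png

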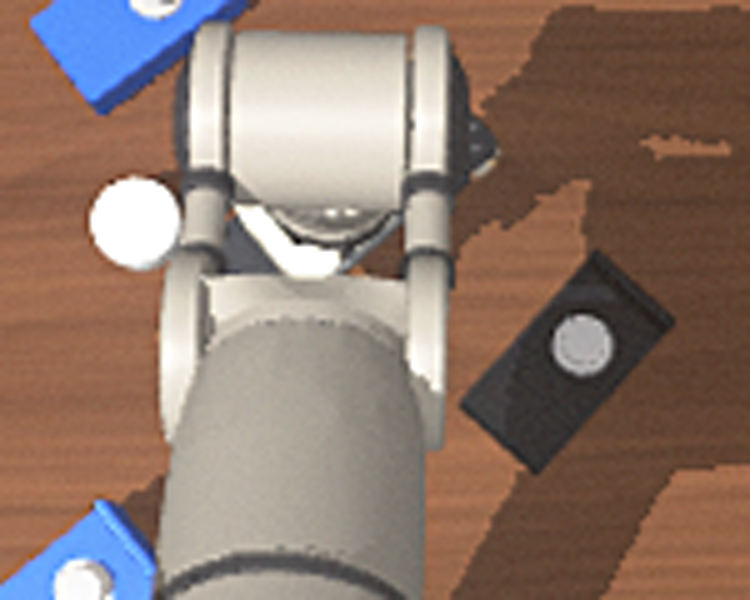

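The side crop shows the left fingertip (about (350,332)) above the plunger head (349,368), and the right fingertip (about (500,385)) ahead of the board. The top view is hidden by the arm. I'll overlay the predicted tip outlines to check.

```bash
python3 - <<'E'
from h import *
o=readout.get_obs(); R=Rn.from_euler('xyz',o['tcp_rot']).as_matrix(); p=o['tool_pos']; w=o['grip_width']/2
im=cv2.imread('pics/side2.png')
im=cv2.resize(im,None,fx=1,fy=1)
for s in(-1,1):
  for dx in (22,0):
    q=[prj('side',p+R@np.array([dx,y,s*z])) for y,z in((-9.5,w),(9.5,w),(9.5,w+19),(-9.5,w+19))]
    q=((np.array(q)-[250,120])*5+2).astype(int); cv2.polylines(im,[q],True,(0,255,0) if dx else (0,0,255),1)
P=np.array([515,88.5,60]); a=np.linspace(0,6.28,40)
q=np.array([prj('side',P+14*np.array([np.cos(t),np.sin(t),0])) for t in a]); cv2.polylines(im,[((q-[250,120])*5+2).astype(int)],True,(255,0,0),1)
cv2.imwrite('pics/ov.png',im[150:450,150:600].repeat(1,0)); cv2.imwrite('pics/ov.png',cv2.resize(im[200:450,270:570],None,fx=2.5,fy=2.4))
E
```

```text
(no output)
```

View pics/ov.png

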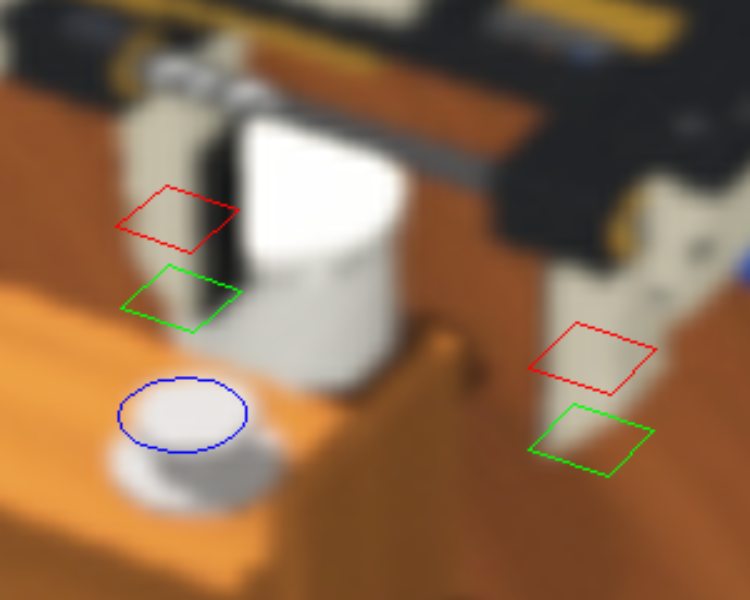

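The fingers taper towards their inner side, so the tips are only about 8 mm thick and sit near the pads. I'll shift about 5 mm back along the box axis to centre the tip on the plunger. The tray should then stop at about 38 mm.

>>> arm_command(plan=[{"tx": 0, "ty": -0.05, "tz": -0.5, "wx": 0, "wy": 0, "wz": 0, "jaw": 0.8}, {"tx": 0.8, "ty": 0, "tz": 0, "wx": 0, "wy": 0, "wz": 0, "jaw": 0.8}, {"tx": 0.8, "ty": 0, "tz": 0, "wx": 0, "wy": 0, "wz": 0, "jaw": 0.8}, {"tx": 0.8, "ty": 0, "tz": 0, "wx": 0, "wy": 0, "wz": 0, "jaw": 0.8}, {"tx": 0.4, "ty": 0, "tz": 0, "wx": 0, "wy": 0, "wz": 0, "jaw": 0.8}, {"tx": 0, "ty": 0, "tz": 0, "wx": 0, "wy": 0, "wz": 0, "jaw": 0.8}, {"tx": 0, "ty": 0, "tz": 0, "wx": 0, "wy": 0, "wz": 0, "jaw": 0.8}])

```text
time: 5.1
tool_pos: [543.2, 52.1, 85.6]
tcp_rot: [-2.65, 1.571, 2.73]
contact_force: [-0.2, -0.1, 0.3]
grip_width: 82.4
```

```bash
python3 st.py; python3 - <<'E'
from h import *
for n,(x,y) in(('side',(290,160)),):
    a=imaging.capture(n); cv2.imwrite(f'pics/{n}3.png',cv2.resize(a[y:y+80,x:x+100],None,fx=7,fy=7,interpolation=cv2.INTER_CUBIC))
E
```

```text
5.1 [543.18882374  52.12129491  85.57690875] [-0.17668985 -0.11839487  0.29687551] 82.38572968099346
[[-2.000e-04  7.851e-01  6.194e-01]
 [ 1.000e-04  6.194e-01 -7.851e-01]
 [-1.000e+00 -1.000e-04 -1.000e-04]] zang -0.9028489402206983
target [546.39192123  48.69656011  85.57690875] shift tool cm [-7.14793497e-05  3.93536826e-02  4.67266201e-01]
```

View pics/side3.png

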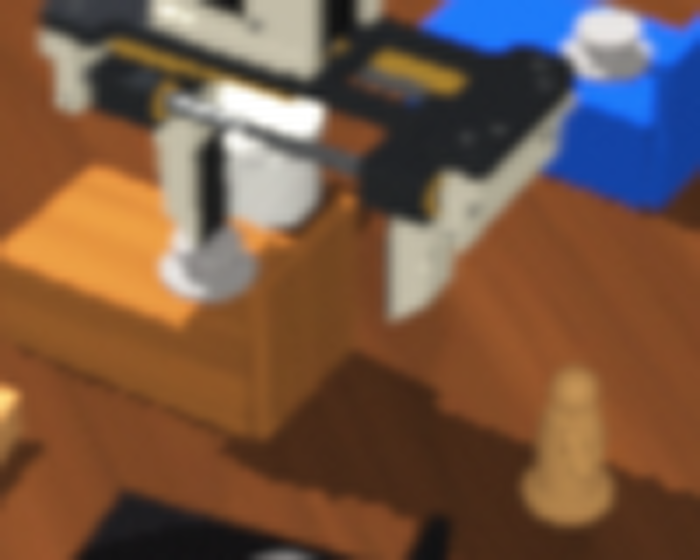

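The rear fingertip at (203,237) is right over the plunger head. The front finger at (395,315) stands clear ahead of the board and well short of the figure (570,440). Pressing now.

>>> arm_command(plan=[{"tx": 0.3, "ty": 0, "tz": 0, "wx": 0, "wy": 0, "wz": 0, "jaw": 0.8}, {"tx": 0.3, "ty": 0, "tz": 0, "wx": 0, "wy": 0, "wz": 0, "jaw": 0.8}, {"tx": 0.3, "ty": 0, "tz": 0, "wx": 0, "wy": 0, "wz": 0, "jaw": 0.8}, {"tx": 0.3, "ty": 0, "tz": 0, "wx": 0, "wy": 0, "wz": 0, "jaw": 0.8}, {"tx": 0.2, "ty": 0, "tz": 0, "wx": 0, "wy": 0, "wz": 0, "jaw": 0.8}, {"tx": 0, "ty": 0, "tz": 0, "wx": 0, "wy": 0, "wz": 0, "jaw": 0.8}, {"tx": 0, "ty": 0, "tz": 0, "wx": 0, "wy": 0, "wz": 0, "jaw": 0.8}, {"tx": 0, "ty": 0, "tz": 0, "wx": 0, "wy": 0, "wz": 0, "jaw": 0.8}])

```text
time: 5.95
tool_pos: [543.5, 52.2, 72.0]
tcp_rot: [0.994, 1.57, 0.091]
contact_force: [1.3, -0.1, 4.6]
grip_width: 82.8
```

```bash
python3 st.py; python3 - <<'E'
from h import *
for n,(x,y) in(('side',(290,160)),):
    a=imaging.capture(n); cv2.imwrite(f'pics/{n}4.png',cv2.resize(a[y:y+80,x:x+100],None,fx=7,fy=7,interpolation=cv2.INTER_CUBIC))
E
```

```text
5.95 [543.5035737   52.19241497  72.02837551] [ 1.30540177 -0.06287189  4.644575  ] 82.81746172833083
[[ 1.100e-03  7.851e-01  6.194e-01]
 [ 1.000e-04  6.194e-01 -7.851e-01]
 [-1.000e+00  9.000e-04  6.000e-04]] zang -0.9028532491535972
target [546.52559782  48.52706465  72.02837551] shift tool cm [2.85036366e-04 1.02363674e-02 4.74941431e-01]
```

View pics/side4.png

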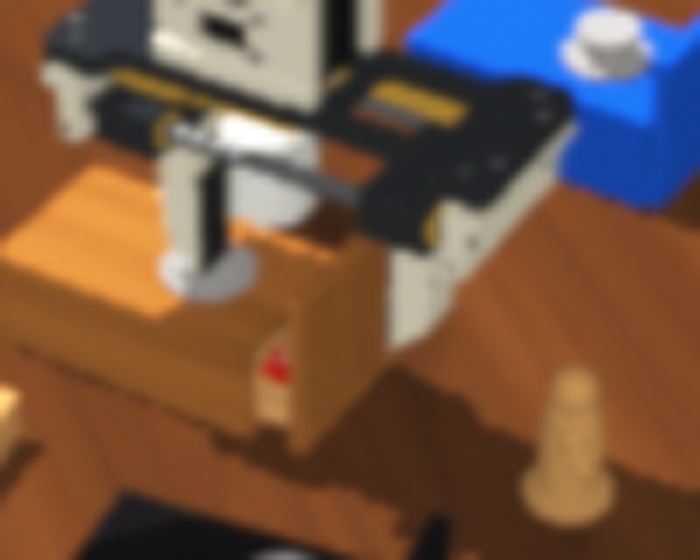

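The tray has popped out (a red die shows at (278,368)), and the board is approaching the front finger. The 4.6 N upward force fits a pressed plunger. I'll hold now.

>>> arm_command(plan=[{"tx": 0, "ty": 0, "tz": 0, "wx": 0, "wy": 0, "wz": 0, "jaw": 0.8}, {"tx": 0, "ty": 0, "tz": 0, "wx": 0, "wy": 0, "wz": 0, "jaw": 0.8}, {"tx": 0, "ty": 0, "tz": 0, "wx": 0, "wy": 0, "wz": 0, "jaw": 0.8}, {"tx": 0, "ty": 0, "tz": 0, "wx": 0, "wy": 0, "wz": 0, "jaw": 0.8}, {"tx": 0, "ty": 0, "tz": 0, "wx": 0, "wy": 0, "wz": 0, "jaw": 0.8}, {"tx": 0, "ty": 0, "tz": 0, "wx": 0, "wy": 0, "wz": 0, "jaw": 0.8}, {"tx": 0, "ty": 0, "tz": 0, "wx": 0, "wy": 0, "wz": 0, "jaw": 0.8}, {"tx": 0, "ty": 0, "tz": 0, "wx": 0, "wy": 0, "wz": 0, "jaw": 0.8}, {"tx": 0, "ty": 0, "tz": 0, "wx": 0, "wy": 0, "wz": 0, "jaw": 0.8}, {"tx": 0, "ty": 0, "tz": 0, "wx": 0, "wy": 0, "wz": 0, "jaw": 0.8}, {"tx": 0, "ty": 0, "tz": 0, "wx": 0, "wy": 0, "wz": 0, "jaw": 0.8}, {"tx": 0, "ty": 0, "tz": 0, "wx": 0, "wy": 0, "wz": 0, "jaw": 0.8}, {"tx": 0, "ty": 0, "tz": 0, "wx": 0, "wy": 0, "wz": 0, "jaw": 0.8}, {"tx": 0, "ty": 0, "tz": 0, "wx": 0, "wy": 0, "wz": 0, "jaw": 0.8}, {"tx": 0, "ty": 0, "tz": 0, "wx": 0, "wy": 0, "wz": 0, "jaw": 0.8}, {"tx": 0, "ty": 0, "tz": 0, "wx": 0, "wy": 0, "wz": 0, "jaw": 0.8}, {"tx": 0, "ty": 0, "tz": 0, "wx": 0, "wy": 0, "wz": 0, "jaw": 0.8}, {"tx": 0, "ty": 0, "tz": 0, "wx": 0, "wy": 0, "wz": 0, "jaw": 0.8}, {"tx": 0, "ty": 0, "tz": 0, "wx": 0, "wy": 0, "wz": 0, "jaw": 0.8}, {"tx": 0, "ty": 0, "tz": 0, "wx": 0, "wy": 0, "wz": 0, "jaw": 0.8}])

```text
time: 8.0
tool_pos: [543.2, 52.1, 71.8]
tcp_rot: [0.986, 1.571, 0.083]
contact_force: [2.8, 0.1, 3.6]
grip_width: 82.4
```

```bash
cat > sh.py <<'E'
from h import *; import sys
n,x,y=('side',290,160)
a=imaging.capture(n); cv2.imwrite(f'pics/{sys.argv[1]}.png',cv2.resize(a[y:y+80,x:x+100],None,fx=7,fy=7,interpolation=cv2.INTER_CUBIC)); o=readout.get_obs(); print(o['time'],o['tool_pos'],o['contact_force'],o['grip_width'])
E
python3 sh.py s5
```

```text
8.05 [543.15484116  52.13200216  71.71276516] [4.2937225  0.18848824 4.2892632 ] 82.83004471071735
```

View pics/s5.png

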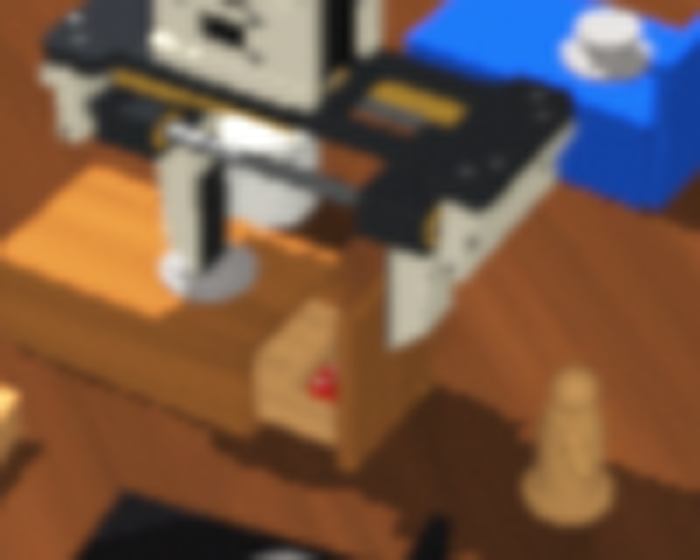

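The board has reached the finger at about (388,300). Waiting about 1 s and comparing pictures to see whether it stands still.

>>> arm_command(plan=[{"tx": 0, "ty": 0, "tz": 0, "wx": 0, "wy": 0, "wz": 0, "jaw": 0.8}, {"tx": 0, "ty": 0, "tz": 0, "wx": 0, "wy": 0, "wz": 0, "jaw": 0.8}, {"tx": 0, "ty": 0, "tz": 0, "wx": 0, "wy": 0, "wz": 0, "jaw": 0.8}, {"tx": 0, "ty": 0, "tz": 0, "wx": 0, "wy": 0, "wz": 0, "jaw": 0.8}, {"tx": 0, "ty": 0, "tz": 0, "wx": 0, "wy": 0, "wz": 0, "jaw": 0.8}, {"tx": 0, "ty": 0, "tz": 0, "wx": 0, "wy": 0, "wz": 0, "jaw": 0.8}, {"tx": 0, "ty": 0, "tz": 0, "wx": 0, "wy": 0, "wz": 0, "jaw": 0.8}, {"tx": 0, "ty": 0, "tz": 0, "wx": 0, "wy": 0, "wz": 0, "jaw": 0.8}, {"tx": 0, "ty": 0, "tz": 0, "wx": 0, "wy": 0, "wz": 0, "jaw": 0.8}, {"tx": 0, "ty": 0, "tz": 0, "wx": 0, "wy": 0, "wz": 0, "jaw": 0.8}, {"tx": 0, "ty": 0, "tz": 0, "wx": 0, "wy": 0, "wz": 0, "jaw": 0.8}, {"tx": 0, "ty": 0, "tz": 0, "wx": 0, "wy": 0, "wz": 0, "jaw": 0.8}])

```text
time: 9.25
tool_pos: [543.2, 52.2, 71.7]
tcp_rot: [1.38, 1.571, 0.477]
contact_force: [3.3, -1.2, 4.4]
grip_width: 82.5
```

```bash
python3 sh.py s6; python3 -c "
import cv2
a=cv2.imread('pics/s5.png');b=cv2.imread('pics/s6.png');print(cv2.absdiff(a,b).max(),cv2.absdiff(a,b)[150:480,240:420].mean())"
python3 - <<'E'
from h import *
f=np.array([np.cos(-.903),np.sin(-.903),0]);P=np.array([515,88.5,0]);l=np.array([-f[1],f[0],0])
for d in range(0,61,10):
    print(d,[((prj('side',P+(48+d)*f-35*l+[0,0,z])-[290,160])*7+3).round() for z in (2,77)])
E
```

```text
9.3 [543.14048098  52.17122316  71.73243293] [ 4.36966628 -1.20895967  4.1277146 ] 82.39872681169584
24 0.44326038159371495
0 [array([259., 446.]), array([256., 295.])]
10 [array([281., 454.]), array([278., 303.])]
20 [array([303., 463.]), array([301., 312.])]
30 [array([325., 472.]), array([324., 320.])]
40 [array([347., 481.]), array([347., 329.])]
50 [array([369., 490.]), array([371., 338.])]
60 [array([392., 499.]), array([394., 347.])]
```

View pics/s6.png

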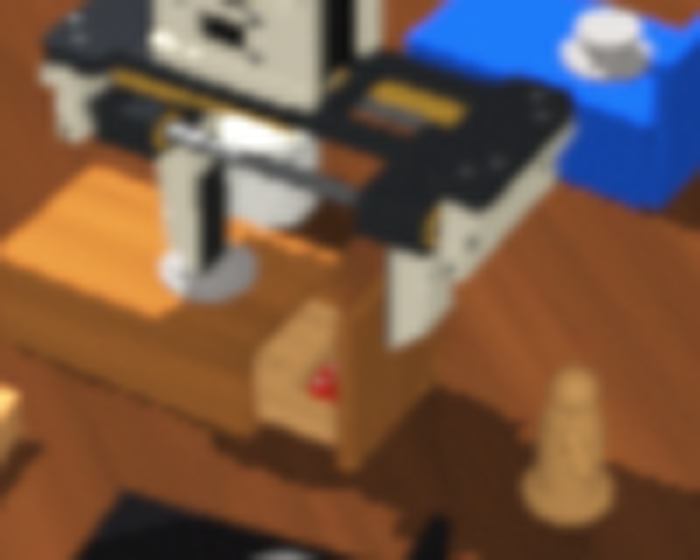

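The pictures at 8.05 s and 9.3 s match. The board stands at about 38 mm against the finger, a red die is visible in the cell, and the figure hasn't moved. Handing in.

```bash
python3 -c "
from plant import bot
print(bot.close_job())"
```

```text
the job is handed in; nothing more can be done
None
```

I pressed the oak box's plunger down about 10 mm with the rear finger. The tray popped out and stopped against the front finger, where I left it held with the plunger still pressed. I handed the job in at 9.3 s; no verdict was reported.

**Last checks:**
- **Tray:** two pictures 1.25 s apart show no visible movement. It is roughly 38 mm out, as expected from where the finger stood, against the allowed 18 to 75 mm.
- **Force:** the upward force is about 4 N, as expected from the pressed plunger. The sideways force was about 0 to 1 N before the tray reached the finger and is now 3 to 4.5 N. That is more than the tray's 1.4 N drive and not quite along its line, so part of it is probably friction on the plunger. I could not measure the finger's force on the tray separately.
- **Figure and ornaments:** the figure looks unmoved in the close-up. The gripper touched none of the ornaments in the pictures I took, though I did not re-measure them.
- **Dice:** only one die can be seen, lying in the cell. The other is hidden behind the board and box wall, so I could not confirm it by sight.

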